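Feed a slipcased book into the foil press lane

TASK

Push the maroon slipcased book along the grey feed table and down the lane between the two yellow guide rails until it sits squarely home against the blue stop, with neither the book nor the robot ever touching a yellow rail. Then press the green start button fully down and let it go. Only push and press: do not pinch, lift or tip the book, do not press the red button, and leave everything else on the bench where it is.

Things in the scene. Friction and masses are not known exactly. Their poses are not given: they have to be found in the camera images.
- feed: Fixed grey feed table, a flat plate 440 (x) x 200 (y) x 8 mm lying on the bench; origin at the centre of its underside, its top 8 mm up. Its x axis is the feed direction (roughly towards the robot's right), its y axis points across the lane, roughly away from the robot. Open apron from x = -220 to 0 mm; lane between the yellow rails from x = 0 to 200 mm, centred on y = 0 and 116 mm wide; the blue stop's face that the book must meet is at x = +200 mm.
- rail_far: Fixed yellow guide rail on the +y side of the lane, 200 x 12 x 22 mm, its top 30 mm above the bench; origin at the centre of its underside, at feed x = 100, y = 64 mm (inner face at y = 58 mm).
- rail_near: Fixed yellow guide rail on the -y side (nearer the robot), same size; origin at feed x = 100, y = -64 mm (inner face at y = -58 mm).
- stop: Fixed blue stop bar across the end of the lane, 15 (along the lane) x 140 x 40 mm, standing on the plate; origin at the centre of its underside, its face towards the lane 7.5 mm before the origin.
- book: Maroon slipcased book with gold lines on top, a rigid rectangular box 130 (its x) x 96 (its y) x 55 mm high, about 0.3 to 0.65 kg, lying loose on the feed plate before the lane; origin at the centre of its underside (8 mm above the bench). It starts up to 22 mm off the lane's centre line and up to 0.25 rad askew; its +x end leads into the lane. Home: its leading face against the stop, so its origin at feed x = 135 mm.
- panel: Fixed white control box 85 x 140 x 40 mm on the bench beyond the stop, carrying two buttons; origin at the centre of its underside, its y axis roughly away from the robot. The buttons stand on its top.
- start_btn_top (a point): Centre of the top of the green start button's cap (30 mm across), on the control box's end nearer the robot; a spring button, pressed straight down, about 5 N when fully down.
- start_btn (a joint): Green start button: 0 when up, 0.006 (m) fully pressed; springs back.
- stop_btn (a joint): Red stop button, the same size, 70 mm from the green one, farther from the robot: to be left alone. 0 when up, 0.006 m pressed.
- foil_roll: Bystander: brass-coloured roll of foil on its end, 60 mm across, 60 high; origin at its foot.
- glue_jar: Bystander: jar 64 mm across, 85 mm high; origin at its foot.
- brush: Bystander: glue brush about 200 mm long and 20 thick, lying flat between the feed table and the robot; origin near its middle.
- mug: Bystander: white mug, 80 mm across, 95 mm high; origin at its foot.
- type_case: Bystander: closed dark wooden type box 90 x 60 x 35 mm; origin under its centre.
Not all that is in view belongs to the job. Of the things that look like the book, the larger one is meant. What is shaped like the panel but turquoise is not meant.

How it is judged:
On the way, in this order (a step that is already met when the one before it is completed fails the run):
1. the book is home against the stop, square in the lane (x of book in the frame of feed above 0.129 m and y of book in the frame of feed between -0.011 and 0.011 m and angle between the x axis of book and the x axis of feed, either way round below 0.08 rad and z of book in the frame of feed below 0.012 m and linear speed of book below 0.02 m/s), for 0.2 s.
2. the green start button is pressed (value of joint start_btn above 0.0045 m), for 0.05 s.
At the end, for the whole second after the job is handed in: The book lies flat in the lane, its leading face within 6 mm of the blue stop, square to the lane within 0.08 rad and within 11 mm of its centre line, at rest; the green button was pressed (at least 4.5 of its 6 mm) after that and is up again; the red one is up (x of book in the frame of feed above 0.129 m and y of book in the frame of feed between -0.011 and 0.011 m and angle between the x axis of book and the x axis of feed, either way round below 0.08 rad and z of book in the frame of feed below 0.012 m and linear speed of book below 0.01 m/s and value of joint each of start_btn, stop_btn below 0.0015 m); the robot touches nothing.
It fails at once if the book or the robot touches a yellow rail (contact force between any of book, the fingers, the arm and rail_far above 0.3 N or contact force between any of book, the fingers, the arm and rail_near above 0.3 N).
It fails at once if the book is lifted or tipped (z of book in the frame of feed above 0.02 m or angle between book's own z axis and vertical above 0.15 rad).
It fails at once if the start button is pressed before the book is home (value of joint start_btn above 0.003 m and x of book in the frame of feed below 0.127 m).
It fails at once if the red button is pressed (value of joint stop_btn above 0.003 m).
It fails at once if a bystander is moved by more than 20 mm (distance of any of foil_roll, glue_jar, brush, mug, type_case from where it was at the start of the episode above 0.02 m).
It also fails if it takes over 72 s, if anything falls off the work surface, if the arm or the gripper's body presses on something with over 40 N, if the wrist force passes 120 N, or if a joint passes its speed limit or range.

ROBOT

A 6-joint arm with a two-finger parallel gripper is mounted at the origin on the work surface. World frame = base frame: x ahead of the robot, y to its left, z up, the work surface at z = 0. Lengths are in m, angles in rad, forces in N, time in s.
With the tool pointing down it reaches from about 0.25 to 0.775 m from the base axis. Payload 4 kg.
Tool frame: the origin (TCP) lies at the very end of the fingers, on their centre line; the grasp point (between the pads) lies 19 mm behind it; z points along the fingers, y is the line along which they close (so a half turn about z gives the same grasp; the last joint's range is limited). The gripper opens to 94 mm and grips with 3 to 60 N. Pads are 16 mm wide; open, the fingers measure 119 mm over their backs; the gripper's body (75 mm by 177 mm) begins 78 mm behind the grasp point.
Start: joints at [-0.103, 0.087, 1.371, -0, 1.684, -0.103], TCP at [0.55, -0, 0.206] pointing down, gripper open.
Joint ranges: [-3.1, 3.1], [-0.76, 2.03], [0.27, 2.55], [-1.08, 4.22], [0.17, 2.65], [-2.57, 2.57]. Speed limits (rad/s): [2.79, 2.79, 3.14, 3.14, 3.14, 3.14].

INTERFACE

Orientations are given as [roll, pitch, yaw] about the fixed x, y, z axes, in that order (R = Rz(yaw) Ry(pitch) Rx(roll)).
In Python, from bench import robot gives the robot as it stands. The module is installed in compiled form; this text tells all that it offers.
- The arm moves only by the tool move_arm, never from a script. Its argument "deltas" is one flat list of numbers, 7 for each row, row after row: the turn, a rotation vector about the tool's x, y, z in rad, then the shift along the tool's x, y, z in cm, then the closure, from -1 (fully open) to 1 (shut). A call has 1 to 8 rows; each row is the pose to reach, as a shift and turn from the pose commanded when the call began, along the tool's axes at that moment; what a row does not reach only later rows make up. A row lasts 1/10 s, in which the tool goes at most 50 mm and 8.59 degrees, less where a joint would pass 70% of its speed; a pose out of reach is approached as far as the arm can. A call with a gripper value outside its range is refused whole. The fingers move at their own pace and stop on an object; the grip force is fixed at half the most. Time passes only in rows, so rows that repeat a pose let the fingers close. It gives the time, the measured TCP pose, the force, the opening and the grip force at its end, in the units of the state.
- robot.get_obs(): the state, without advancing time (a new reading comes with each control period).
- robot.snapshot(name): name is "scene" or "side" or "wrist"; returns a dict with "image" (384x512x3 uint8, red, green, blue), "depth" (384x512 float32, m along the optical axis (not along the pixel's ray), 0 where there is no reading), "fov_y" (degrees; the focal length in pixels is half the picture's height over the tangent of half this angle, whatever the lens; pixels are square), "cx", "cy" (the principal point, pixels), "origin" and "orientation" of the camera in the world; the wrist camera has in their place "T_tool_cam" (4x4, takes a point from camera to tool coordinates, whose origin is the TCP and whose axes are the flange's). Camera axes: x right, y up, looking along -z (the intrinsics and any distortion apply to the point x, -y, -z); pixel columns grow to the right and rows downward; lengths in m; the calibration is good to about 2 mm. A picture is of the moment at which its call begins: read the wrist's pose just before it.
- robot.close_job(): hands the job in; it is judged then, once.
The state is a dict: "time": time; "joint_positions": joint angles; "qvel": joint speeds; "joint_torque": joint torques, N m; "tool_pos": TCP position; "ee_rot": TCP orientation; "wrist_force": force on the tool from outside, world axes, zero at the start; "wrist_torque": the same for the moment, N m; "width": finger opening in m; "finger_force": force on a finger pad.
Only numpy, scipy, OpenCV 4.12 (cv2) and the standard library are available. Lean on these libraries where they do the work, as an engineer would, in place of code of your own. Each camera call takes 0.05 s, during which the arm holds its last target. There are 200 camera calls.

## Working session

There is one attempt and no reset: what is moved stays moved. The work goes in short steps, Python scripts to look and compute and a tool call to move; the robot and the scene stay as the last step left them, time stands still between calls to the robot, and variables do not carry over. Pictures are saved under pics/ and viewed, at most 10 in all, crops included, and the job is handed in when it is done.

Besides the shell and the picture viewer there is one more tool, called by a JSON object that holds its "fn" and its "kwargs". move_arm: Moves the arm, as the interface text tells. Its arguments: {"type":"object","properties":{"deltas":{"type":"array","items":{"type":"number"}}},"required":["deltas"]}

```bash
mkdir -p pics
cat > h.py <<'E'
import numpy as np,cv2
from scipy.spatial.transform import Rotation as R
from bench import robot
def snap(n):
    o=robot.get_obs(); s=robot.snapshot(n); return o,s
def pts(o,s):
    d=s["depth"]; f=d.shape[0]/2/np.tan(np.radians(s["fov_y"])/2)
    v,u=np.mgrid[:d.shape[0],:d.shape[1]]
    P=np.stack([(u-s["cx"])/f*d,-(v-s["cy"])/f*d,-d],-1)
    if "T_tool_cam" in s:
        T=s["T_tool_cam"]; P=P@T[:3,:3].T+T[:3,3]
        return P@R.from_euler('xyz',o["ee_rot"]).as_matrix().T+o["tool_pos"]
    q=np.array(s["orientation"]); 
    M=q if q.shape==(3,3) else R.from_euler('xyz',q).as_matrix() if q.size==3 else None
    return P@M.T+s["origin"]
E
python3 - <<'E'
from h import *
print(robot.get_obs())
for n in("scene","side"):
    o,s=snap(n); cv2.imwrite(f"pics/{n}0.png",s["image"][...,::-1])
    print({k:v for k,v in s.items() if k not in("image","depth")})
    np.savez(n+"0.npz",P=pts(o,s),I=s["image"],d=s["depth"])
a=cv2.imread("pics/scene0.png");cv2.imwrite("pics/scene0b.png",cv2.resize(a,(800,600)))
E
```

```text
{'time': 0.0, 'joint_positions': array([-1.03130819e-01,  8.79033828e-02,  1.37224223e+00, -1.46163832e-05,
        1.68359441e+00, -1.03106749e-01]), 'qvel': array([ 0.00048218, -0.00106691, -0.00011715, -0.00338891,  0.0006635 ,
       -0.00035952]), 'joint_torque': array([ 1.28542815e-03, -3.40182602e+01, -3.02423716e+01,  7.18220207e-02,
        3.29729996e-02, -1.13141955e-04]), 'tool_pos': array([5.49450607e-01, 3.01717468e-05, 2.04338493e-01]), 'ee_rot': array([-3.13945520e+00, -2.06565941e-04,  1.57077041e+00]), 'wrist_force': array([ 0.09656993, -1.07119595,  0.88484223]), 'wrist_torque': array([0.02245382, 0.02273697, 0.01233047]), 'finger_force': 0.0, 'width': 0.09374088952845391}
{'fov_y': 51.68512931286534, 'cx': 253.27084147364897, 'cy': 191.0831023138, 'origin': array([1.42931607, 0.184047  , 1.07723913]), 'orientation': array([ 0.69726932, -0.01294172,  1.77570938])}
{'fov_y': 54.961724043628834, 'cx': 257.3411362371667, 'cy': 189.3266058634379, 'origin': array([ 0.31295257, -0.84799895,  0.596921  ]), 'orientation': array([ 1.03365179, -0.01112559, -0.30559105])}
```

View pics/scene0b.png

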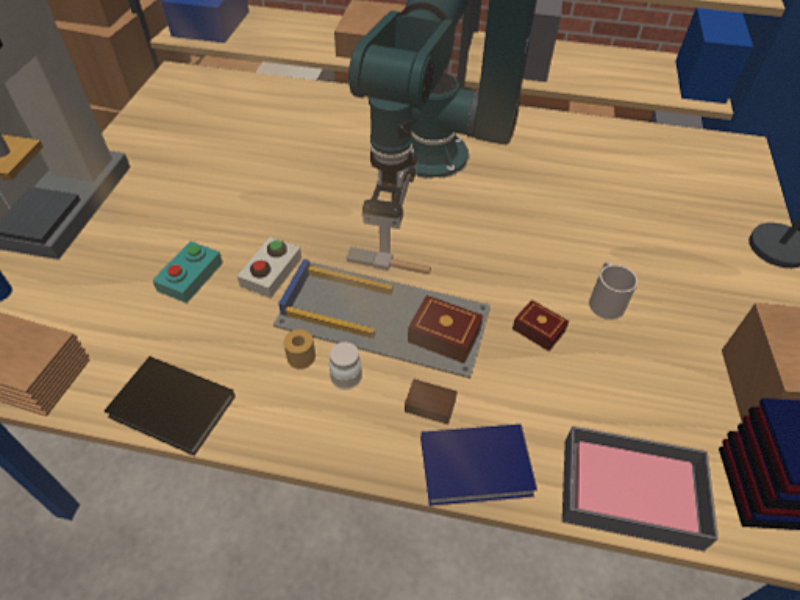

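View pics/side0.png

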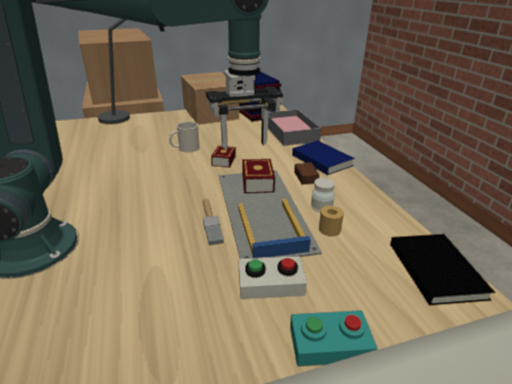

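The scene picture (800x600) shows two maroon books: a large one at (446,327) on the grey plate and a small one at (541,324) off it. The large one on the plate is meant. There is a white panel at (270,265) and a turquoise one at (188,270), and the white one is meant. Its green button at (277,247) is nearer the robot. The side view agrees: book (258,175), green button (256,267), red button (288,266).

```bash
cat > seg.py <<'E'
from h import *
def rect(xy):
    (c,wh,a)=cv2.minAreaRect(xy.astype(np.float32)*1000); return np.round(c,1),np.round(wh,1),round(a,2)
def segs(P,I):
    hsv=cv2.cvtColor(I,cv2.COLOR_RGB2HSV); H,S,V=[hsv[...,i].astype(int) for i in range(3)]
    x,y,z=P[...,0],P[...,1],P[...,2]
    w=(x>.3)&(x<.8)&(y>-.45)&(y<.35)
    return dict(yellow=w&(H>17)&(H<30)&(S>150)&(z>.022)&(z<.036),
      blue=w&(H>105)&(H<125)&(S>110)&(z>.02)&(z<.06),
      book=w&((H<8)|(H>170))&(S>120)&(z>.055)&(z<.072)&(x<.7),
      green=w&(H>45)&(H<80)&(S>80)&(z>.03)&(z<.075),
      red=w&((H<6)|(H>174))&(S>120)&(z>.04)&(z<.075),
      plate=w&(S<45)&(z>.004)&(z<.013),white=w&(S<45)&(V>110)&(z>.034)&(z<.046))
E
python3 - <<'E'
from seg import *
for n in("scene","side"):
    D=np.load(n+"0.npz");P,I=D["P"],D["I"]
    for k,m in segs(P,I).items():
        nn,l,st,_=cv2.connectedComponentsWithStats(m.astype(np.uint8))
        for i in range(1,nn):
            if st[i,4]>25:
                q=P[l==i]; print(n,k,st[i].tolist(),rect(q[:,:2]),"z",np.round(np.percentile(q[:,2]*1000,[5,50,95]),1))
a=cv2.imread("pics/scene0.png")[140:260,140:370];cv2.imwrite("pics/crop.png",cv2.resize(a,(800,417),interpolation=cv2.INTER_CUBIC))
E
```

```text
scene yellow [183, 196, 56, 16, 183] (array([ 656.1, -111.9]), array([199.2,  20.9]), 82.68) z [23.9 29.5 33.2]
scene blue [179, 174, 12, 21, 34] (array([ 602.7, -212. ]), array([10.5, 96.4]), 83.54) z [45.2 47.8 50.9]
scene book [162, 167, 8, 7, 45] (array([ 562.4, -295.9]), array([26.1, 25.6]), 14.17) z [56.4 61.2 65.1]
scene book [262, 189, 47, 35, 204] (array([631.5, 137.4]), array([129.9,  96.9]), 76.72) z [59.  62.3 65.1]
scene book [268, 193, 34, 25, 410] (array([630. , 135.9]), array([93.3, 73.8]), 76.67) z [59.  62.6 66.1]
scene green [173, 154, 8, 6, 36] (array([ 489.2, -289.5]), array([50. , 25.6]), 61.52) z [57.1 61.3 64.1]
scene red [162, 167, 8, 6, 40] (array([ 554.4, -299.3]), array([42.9, 25.4]), 25.64) z [56.4 61.2 65.3]
scene red [270, 193, 32, 25, 311] (array([630.2, 135. ]), array([91.8, 73. ]), 77.19) z [59.1 62.6 66.1]
scene red [269, 201, 40, 22, 126] (array([659.2, 165.1]), array([ 71.9, 132.4]), 31.31) z [58.8 62.6 64.8]
scene plate [222, 174, 28, 8, 32] (array([498.8, -61.2]), array([104.8,   8.4]), 83.66) z [ 5.3  7.4 11.5]
scene plate [175, 176, 139, 65, 3
[... 1197 characters left out ...]
9.6, -299.7]), array([28.3, 32.8]), 64.34) z [50.9 60.3 62.5]
side plate [213, 163, 15, 3, 28] (array([541.8, 292.7]), array([10.3, 51.1]), 63.36) z [ 5.3  9.2 11.5]
side plate [219, 170, 102, 89, 3752] (array([598.7,  -7.1]), array([440.6, 198.1]), 84.61) z [5.4 7.3 9.2]
side plate [241, 292, 64, 6, 182] (array([ 516.7, -331.5]), array([  4.6, 133.6]), 77.08) z [ 5.3  8.8 12.7]
side white [247, 182, 26, 5, 84] (array([616.2,  70.8]), array([ 9.1, 75.9]), 76.31) z [34.6 39.8 45.3]
side white [312, 195, 22, 9, 67] (array([757.8, -64.5]), array([26.6, 60. ]), 57.43) z [35.1 41.5 45.2]
side white [239, 256, 68, 33, 1226] (array([ 525.9, -291.3]), array([ 86. , 138.5]), 76.93) z [36.2 39.3 41. ]
```

View pics/crop.png

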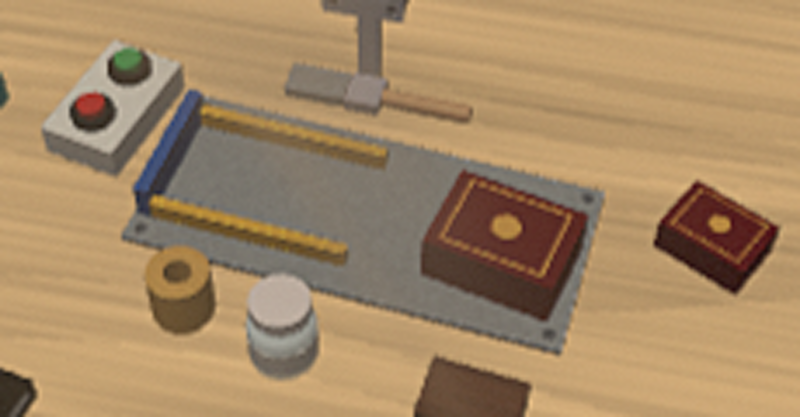

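The crop confirms it: the large maroon book is on the plate at crop (505,235), and the white panel is at (115,105) with green at (130,63) and red at (92,108). Next I refine the feed frame and check clearance beside the book.

```bash
cat >> seg.py <<'E'
A=np.radians(-95.4); C=np.array([.5997,-.0053]); F=np.array([[np.cos(A),-np.sin(A)],[np.sin(A),np.cos(A)]])
feed=lambda xy:(xy-C)@F          # world->feed
world=lambda q:C+np.asarray(q)@F.T
E
python3 - <<'E'
from seg import *
for n in("scene","side"):
    D=np.load(n+"0.npz");P,I=D["P"],D["I"];f=feed(P[...,:2])*1000;z=P[...,2]*1000
    S=segs(P,I)
    for k in("yellow","blue","plate"):
        q=f[S[k]]; print(n,k,rect(q/1000))
    m=(z>15)&(z<110)&(f[...,0]>-300)&(f[...,0]<260)&(f[...,1]>78)&(f[...,1]<220)
    nn,l,st,_=cv2.connectedComponentsWithStats(m.astype(np.uint8))
    for i in range(1,nn):
        if st[i,4]>40: q=f[l==i]; print(n,"obj",np.round(q.min(0)),np.round(q.max(0)),z[l==i].max().round())
    b=f[(z>57)&(z<68)&(f[...,0]>-260)&(f[...,0]<0)&(abs(f[...,1])<100)];print(n,"book",rect(b/1000))
print(world([-.14,.096]))
E
```

```text
scene yellow (array([-70.7,  -0.6]), array([542.7, 143.9]), 0.67)
scene blue (array([205.2,   8.3]), array([124.7,  11.8]), 89.57)
scene plate (array([101., -22.]), array([246.7, 644. ]), 89.71)
scene obj [ 97. 129.] [156. 187.] 66.0
scene obj [-11. 146.] [ 51. 208.] 90.0
scene obj [-205.  155.] [-115.  219.] 41.0
scene book (array([-145.,   19.]), array([101.1, 129.9]), 82.04)
side yellow (array([98.6, -2.3]), array([183.9, 136.8]), 0.05)
side blue (array([209.8,  -1.6]), array([ 17.9, 137.7]), 0.1)
side plate (array([28.8, -3.1]), array([315.3, 622.2]), 80.68)
side obj [-300.  203.] [-258.  220.] 34.0
side obj [-206.  125.] [163. 216.] 87.0
side book (array([-139.1,   16.7]), array([ 96.2, 136.2]), 81.65)
[0.70844911 0.12504428]
```

{"fn": "move_arm", "kwargs": {"deltas": [0,0,1.1,8.0,10.0,0,-1,0,0,1.1,8.0,10.0,0,-1,0,0,1.1,8.0,10.0,0,-1,0,0,1.1,8.0,10.0,0,-1,0,0,1.1,8.0,10.0,0,-1,0,0,1.1,8.0,10.0,0,-1,0,0,1.1,8.0,10.0,0,-1,0,0,1.1,8.0,10.0,0,-1]}}

```text
time: 0.9
tool_pos: [0.6497, 0.08, 0.2045]
ee_rot: [-3.141, 0.002, 0.467]
wrist_force: [-0.4, -0.8, 0.1]
width: 0.0942
finger_force: 0.0
```

```bash
cat > go.py <<'E'
from seg import *
import sys
# go.py fx fy z yawdeg_rel_feed(0 => tool x = feed y, tool y = feed x ; 90 => tool x=-feed x, tool y=feed y) mm
fx,fy,z,a=map(float,sys.argv[1:]);o=robot.get_obs()
M=R.from_euler('xyz',o["ee_rot"]);T=R.from_euler('xyz',[np.pi,0,A+np.pi/2+np.radians(a)])
d=np.r_[world([fx/1000,fy/1000]),z/1000]-o["tool_pos"]
print("feed now",(feed(o["tool_pos"][:2])*1000).round(1),"z",(o["tool_pos"][2]*1000).round(1),"t",o["time"])
print("turn",(M.inv()*T).as_rotvec().round(3),"cm",(M.inv().apply(d)*100).round(2), "F",o["wrist_force"].round(1))
E
python3 go.py -140 97 60 0
```

```text
feed now [-89.7  41.8] z 204.5 t 0.9
turn [-0.     0.002  0.561] cm [ 7.38 -1.31 14.44] F [-0.4 -0.8  0.1]
```

{"fn": "move_arm", "kwargs": {"deltas": [0,0,0.56,7.4,-1.3,0,-1,0,0,0.56,7.4,-1.3,0,-1,0,0,0.56,7.4,-1.3,0,-1,0,0,0.56,7.4,-1.3,0,-1,0,0,0.56,7.4,-1.3,5,-1,0,0,0.56,7.4,-1.3,10,-1,0,0,0.56,7.4,-1.3,14.4,-1,0,0,0.56,7.4,-1.3,14.4,-1]}}

```text
time: 1.7
tool_pos: [0.7036, 0.1245, 0.0505]
ee_rot: [3.138, 0.019, -0.089]
wrist_force: [-1.1, -0.5, -1.6]
width: 0.0941
finger_force: 0.0
```

```bash
python3 go.py -140 97 36 0
python3 - <<'E'
from h import *
o,s=snap("scene");cv2.imwrite("pics/s1.png",cv2.resize(s["image"][130:270,150:380,::-1],(800,487)))
E
```

```text
feed now [-139.    91.2] z 50.5 t 1.7
turn [0.004 0.019 0.005] cm [ 0.61 -0.1   1.44] F [-1.1 -0.5 -1.6]
```

View pics/s1.png

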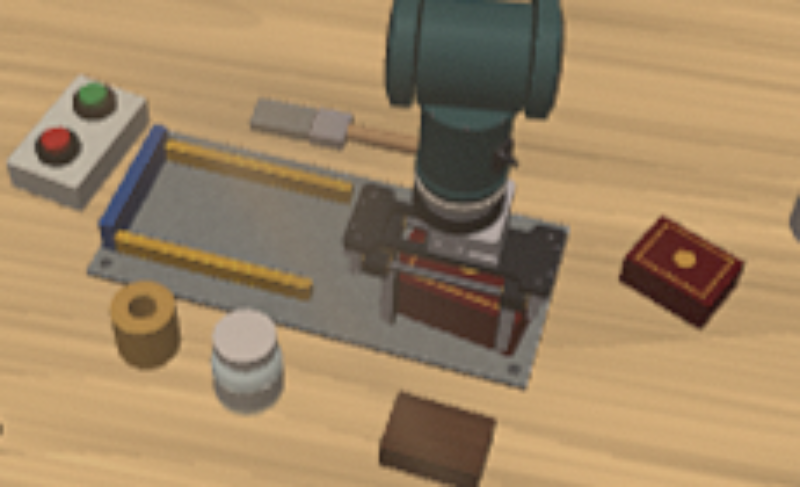

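The picture shows both fingers behind the book's far face, at (388,300) and (508,320), clear of the case at (437,435). I go down a little and let it settle.

{"fn": "move_arm", "kwargs": {"deltas": [0,0,0,0,0,1.3,-1,0,0,0,0,0,2.4,-1,0,0,0,0,0,2.4,-1,0,0,0,0,0,2.4,-1]}}

```text
time: 2.15
tool_pos: [0.7107, 0.1252, 0.0387]
ee_rot: [-3.141, -0.002, -0.089]
wrist_force: [0.8, -0.4, 0.3]
width: 0.0941
finger_force: 0.0
```

```bash
python3 go.py -140 56 35 0
```

```text
feed now [-140.3   98.2] z 38.7 t 2.15
turn [-0.    -0.002  0.005] cm [-4.22  0.01  0.36] F [ 0.8 -0.4  0.3]
```

{"fn": "move_arm", "kwargs": {"deltas": [0,0,0.005,-0.5,0,0.3,-1,0,0,0.005,-0.9,0,0.4,-1,0,0,0.005,-1.3,0,0.4,-1,0,0,0.005,-1.6,0,0.4,-1,0,0,0.005,-1.9,0,0.4,-1,0,0,0.005,-2.2,0,0.4,-1,0,0,0.005,-2.5,0,0.4,-1,0,0,0.005,-2.8,0,0.4,-1]}}

```text
time: 2.95
tool_pos: [0.6824, 0.1278, 0.0339]
ee_rot: [-3.141, -0.001, -0.094]
wrist_force: [1.4, 0.7, -0.2]
width: 0.094
finger_force: 0.9
```

```bash
cat > book.py <<'E'
from seg import *
for n in("scene","side"):
    o,s=snap(n);P=pts(o,s);I=s["image"];f=feed(P[...,:2])*1000;z=P[...,2]*1000
    hsv=cv2.cvtColor(I,cv2.COLOR_RGB2HSV)
    red=((hsv[...,0]<12)|(hsv[...,0]>165))&(hsv[...,1]>90)
    m=red&(z>57)&(z<68)&(f[...,0]>-240)&(f[...,0]<215)&(abs(f[...,1])<100)
    m=cv2.morphologyEx(m.astype(np.uint8),cv2.MORPH_CLOSE,np.ones((5,5)))>0
    m&=(z>57)&(z<68)&(f[...,0]>-240)&(f[...,0]<215)
    print(n,m.sum(),*rect(f[m]/1000))
E
python3 book.py; python3 go.py -140 56 35 0
```

```text
scene 270 [-142.1   23.2] [ 74.9 126.4] 88.18
side 566 [-136.9    8.5] [ 95.3 132.8] 87.19
feed now [-140.1   69.3] z 33.8 t 3.05
turn [ 0. -0.  0.] cm [-1.33  0.01 -0.12] F [0.4 1.  0.5]
```

{"fn": "move_arm", "kwargs": {"deltas": [0,0,0,-0.3,0,0,-1,0,0,0,-0.6,0,0,-1,0,0,0,-0.9,0,0,-1,0,0,0,-1.2,0,0,-1,0,0,0,-1.3,0,0,-1,0,0,0,-1.3,0,0,-1]}}

```text
time: 3.65
tool_pos: [0.669, 0.1286, 0.0336]
ee_rot: [3.141, 0.0, -0.094]
wrist_force: [0.8, 0.6, 1.1]
width: 0.0936
finger_force: 0.7
```

```bash
python3 book.py; python3 go.py -140 100 35 0
```

```text
scene 277 [-133.8   20.6] [ 79.9 146.4] 65.97
side 582 [-135.    -1.8] [ 95.8 133. ] 89.9
feed now [-139.9   56.4] z 33.5 t 3.75
turn [0.    0.001 0.   ] cm [ 4.36 -0.01 -0.16] F [0.9 0.  0.4]
```

{"fn": "move_arm", "kwargs": {"deltas": [0,0,0,2,0,0,-1,0,0,0,3,0,-2,-1,0,0,0,3,0,-6,-1,0,0,0,3,0,-10,-1,0,0,0,3,-2,-10,-1,0,0,0,3,-2,-10,-1]}}

```text
time: 4.35
tool_pos: [0.7011, 0.1484, 0.1346]
ee_rot: [-3.14, -0.001, -0.092]
wrist_force: [-0.4, 0.2, -0.4]
width: 0.0941
finger_force: 0.0
```

```bash
python3 go.py -240 0 134 90;  python3 book.py
python3 - <<'E'
from seg import *
o,s=snap("side");P=pts(o,s);f=feed(P[...,:2])*1000;z=P[...,2]*1000
D=np.load("scene0.npz")["P"];f=feed(D[...,:2])*1000;z=D[...,2]*1000
m=(z>15)&(z<110)&(f[...,0]<-212)&(f[...,0]>-450)&(abs(f[...,1])<120)
q=f[m];print(q.min(0),q.max(0),z[m].max()); q=q[np.abs(q[:,1])<70];print(q[:,0].max() if len(q) else None)
E
```

```text
feed now [-162.5   86.5] z 134.6 t 4.35
turn [-0.    -0.002 -1.568] cm [-8.63 -7.77  0.07] F [-0.4  0.2 -0.4]
scene 675 [-138.6    6.3] [129.3  87.8] 0.65
side 580 [-133.    -2.9] [ 94.5 132.4] 89.91
[-392.50771494 -114.81467742] [-212.17730758    7.73216259] 63.99433751288619
-212.17730757533135
```

{"fn": "move_arm", "kwargs": {"deltas": [0,0,-1.1,-8.6,-7.8,0,-0.3,0,0,-1.1,-8.6,-7.8,0,-0.3,0,0,-1.1,-8.6,-7.8,0,-0.3,0,0,-1.1,-8.6,-7.8,0,-0.3,0,0,-1.1,-8.6,-7.8,0,-0.3,0,0,-1.1,-8.6,-7.8,0,-0.3,0,0,-1.1,-8.6,-7.8,0,-0.3,0,0,-1.1,-8.6,-7.8,0,-0.3]}}

```text
time: 5.3
tool_pos: [0.6214, 0.2307, 0.1309]
ee_rot: [-3.139, 0.004, 1.009]
wrist_force: [0.0, -0.7, -0.5]
width: 0.0612
finger_force: 0.0
```

```bash
python3 go.py -240 0 134 90;  python3 book.py
python3 - <<'E'
from seg import *
D=np.load("scene0.npz")["P"];f=feed(D[...,:2])*1000;z=D[...,2]*1000
for lo in(-70,-50,-30,0,30):
    m=(z>15)&(z<110)&(f[...,0]<-225)&(f[...,0]>-450)&(f[...,1]>lo)&(f[...,1]<lo+20); q=f[m]; print(lo,q[:,0].max() if len(q) else None)
E
```

```text
feed now [-237.    -0.6] z 130.9 t 5.3
turn [-0.004  0.003 -0.468] cm [ 0.29 -0.09 -0.31] F [ 0.  -0.7 -0.5]
scene 876 [-139.    -1.1] [129.3 101.6] 0.01
side 582 [-133.2   -3.1] [134.5  93.9] 0.19
-70 -281.13881465535536
-50 -281.21180592716644
-30 -329.8019741200667
0 None
30 None
```

{"fn": "move_arm", "kwargs": {"deltas": [0,0,-0.47,0.2,-0.1,0,-0.3,0,0,-0.47,0.2,-0.1,0,-0.3,0,0,-0.47,0.2,-0.1,0,-0.3,0,0,-0.47,0.2,-0.1,0,-0.3,0,0,-0.47,0.2,-0.1,4.5,-0.3,0,0,-0.47,0.2,-0.1,9,-0.3,0,0,-0.47,0.2,-0.1,9,-0.3,0,0,-0.47,0.2,-0.1,9,-0.3]}}

```text
time: 6.2
tool_pos: [0.622, 0.2335, 0.0423]
ee_rot: [-3.138, 0.001, 1.474]
wrist_force: [-0.5, -0.1, 0.6]
width: 0.0615
finger_force: 0.0
```

```bash
python3 go.py -140 -1 40 90
python3 - <<'E'
from h import *
o,s=snap("scene");cv2.imwrite("pics/s2.png",cv2.resize(s["image"][130:270,150:380,::-1],(800,487)))
E
```

```text
feed now [-239.8   -0.3] z 42.3 t 6.2
turn [-0.003  0.001 -0.003] cm [-9.98 -0.04  0.25] F [-0.5 -0.1  0.6]
```

View pics/s2.png

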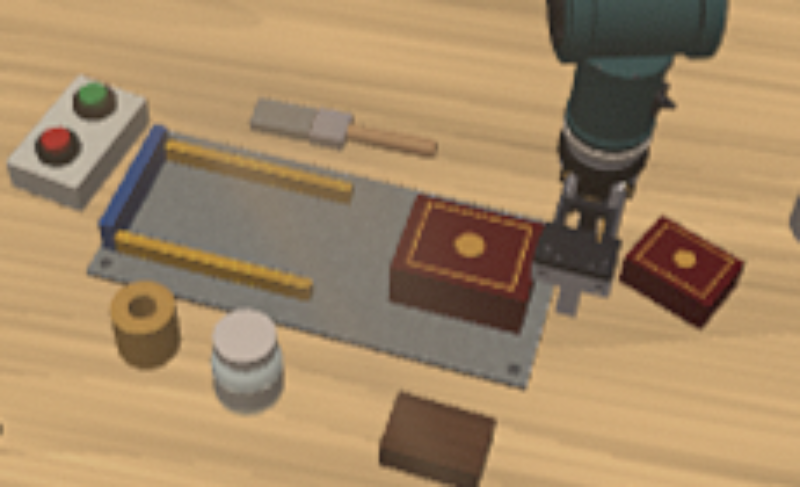

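The picture shows the book at (465,260) square to the lane, with the gripper behind it at (575,250). Push it to just before the rails.

{"fn": "move_arm", "kwargs": {"deltas": [-0.003,0,-0.003,-1.5,0,0.2,-0.3,-0.003,0,-0.003,-2.3,0,0.2,-0.3,-0.003,0,-0.003,-3.0,0,0.2,-0.3,-0.003,0,-0.003,-3.8,0,0.2,-0.3,-0.003,0,-0.003,-4.7,0,0.2,-0.3,-0.003,0,-0.003,-5.6,0,0.2,-0.3,-0.003,0,-0.003,-6.5,0,0.2,-0.3,-0.003,0,-0.003,-7.4,0,0.2,-0.3]}}

```text
time: 7.05
tool_pos: [0.6158, 0.1596, 0.0415]
ee_rot: [3.139, -0.0, 1.479]
wrist_force: [0.4, 3.2, 2.4]
width: 0.0612
finger_force: 1.6
```

```bash
python3 book.py; python3 go.py -70 -1 40 90
```

```text
scene 656 [-91.9  -1.5] [127.7 101.4] 0.62
side 649 [-86.9  -4.4] [ 93.7 134.9] 89.72
feed now [-164.1    0.3] z 40.9 t 7.15
turn [0.002 0.002 0.001] cm [-9.41 -0.14  0.12] F [-0.4 -0.8  0.2]
```

```bash
cat > rails.py <<'E'
from seg import *
for n in("scene","side"):
    o,s=snap(n);P=pts(o,s);I=s["image"];f=feed(P[...,:2])*1000;z=P[...,2]*1000
    hsv=cv2.cvtColor(I,cv2.COLOR_RGB2HSV)
    Y=(hsv[...,0]>15)&(hsv[...,0]<32)&(hsv[...,1]>120)&(z>26.5)&(z<34)
    Bk=(z>58)&(z<67)&(f[...,0]>-170)&(f[...,0]<205)
    for a in range(-150,200,50):
        r=[]
        for nm,m,lo,hi in(("near",Y,-85,-45),("far",Y,45,85),("book",Bk,-70,70)):
            q=f[m&(f[...,0]>a)&(f[...,0]<a+50)][:,1];q=q[(q>lo)&(q<hi)]
            r.append(nm+(" %.1f %.1f med %.1f"%(q.min(),q.max(),np.median(q)) if len(q)>8 else " -"))
        print(n,a,r)
E
python3 rails.py
```

```text
scene -150 ['near -', 'far -', 'book -50.1 49.1 med 24.9']
scene -100 ['near -', 'far -', 'book -50.3 49.3 med 1.7']
scene -50 ['near -', 'far -', 'book -48.2 48.1 med 2.9']
scene 0 ['near -70.3 -55.3 med -63.4', 'far 58.4 73.4 med 65.8', 'book -']
scene 50 ['near -69.7 -56.7 med -62.0', 'far 58.1 73.2 med 64.6', 'book -']
scene 100 ['near -71.3 -55.3 med -62.9', 'far 57.8 72.9 med 65.4', 'book -']
scene 150 ['near -71.2 -55.1 med -62.1', 'far 57.2 73.1 med 65.0', 'book -']
side -150 ['near -', 'far -', 'book -51.5 44.0 med -3.8']
side -100 ['near -', 'far -', 'book -50.9 44.0 med -5.3']
side -50 ['near -', 'far -', 'book -50.6 44.5 med -4.6']
side 0 ['near -70.4 -59.0 med -65.2', 'far 57.0 68.6 med 62.3', 'book -']
side 50 ['near -70.5 -59.6 med -65.2', 'far 57.0 68.7 med 62.4', 'book -']
side 100 ['near -70.4 -59.8 med -64.9', 'far 56.9 69.1 med 62.9', 'book -']
side 150 ['near -70.5 -59.7 med -66.1', 'far 57.6 67.9 med 62.1', 'book -']
```

{"fn": "move_arm", "kwargs": {"deltas": [0,0,0,-0.5,0,0,-0.3,0,0,0,-1.4,0,0,-0.3,0,0,0,-2.3,0,0,-0.3,0,0,0,-3.2,0,0,-0.3,0,0,0,-4.1,0,0,-0.3,0,0,0,-5.0,0,0,-0.3,0,0,0,-5.9,0,0,-0.3,0,0,0,-6.5,0,0,-0.3]}}

```text
time: 8.05
tool_pos: [0.6099, 0.0945, 0.0415]
ee_rot: [3.138, 0.0, 1.478]
wrist_force: [0.3, 1.6, -1.2]
width: 0.0611
finger_force: 0.8
```

```bash
python3 rails.py | grep -v "book -'"; python3 book.py; python3 go.py 0 0 40 90
```

```text
scene -100 ['near -', 'far -', 'book 20.7 48.7 med 36.7']
scene -50 ['near -', 'far -', 'book -49.1 49.3 med 6.8']
scene 0 ['near -', 'far 58.0 72.8 med 65.4', 'book -49.6 49.0 med 2.4']
side -100 ['near -', 'far -', 'book -50.1 45.3 med -2.9']
side -50 ['near -', 'far -', 'book -50.3 44.8 med -4.2']
side 0 ['near -70.2 -59.2 med -65.1', 'far 57.3 68.4 med 62.7', 'book -50.0 45.4 med -2.9']
scene 587 [-24.8  -0.7] [126.9  98.2] 0.16
side 743 [-23.3  -3.4] [134.8  94.1] 0.12
feed now [-100.8    1. ] z 41.8 t 8.25
turn [0.004 0.001 0.002] cm [-10.08  -0.12   0.19] F [ 0.6  0.2 -0.4]
```

{"fn": "move_arm", "kwargs": {"deltas": [0,0,0,-0.7,0,0,-0.3,0,0,0,-1.7,0,0,-0.3,0,0,0,-2.7,0,0,-0.3,0,0,0,-3.7,0,0,-0.3,0,0,0,-4.7,0,0,-0.3,0,0,0,-5.7,0,0,-0.3,0,0,0,-6.7,0,0,-0.3,0,0,0,-7.3,0,0,-0.3]}}

```text
time: 9.05
tool_pos: [0.6033, 0.0218, 0.0418]
ee_rot: [3.138, -0.0, 1.478]
wrist_force: [1.5, 3.0, 2.5]
width: 0.0607
finger_force: 1.6
```

```bash
python3 rails.py | grep -v "book -'"; python3 book.py; python3 go.py 62 0 40 90
```

```text
scene -50 ['near -', 'far -', 'book 21.3 48.7 med 41.3']
scene 0 ['near -', 'far 58.9 72.0 med 65.3', 'book -51.6 49.1 med 28.1']
scene 50 ['near -', 'far 57.4 72.1 med 65.8', 'book -50.1 48.6 med 1.3']
scene 100 ['near -69.6 -56.4 med -62.8', 'far 58.2 71.8 med 65.0', 'book -48.0 46.2 med -0.4']
side -50 ['near -', 'far -', 'book -49.8 44.7 med -5.5']
side 0 ['near -70.5 -59.2 med -64.7', 'far 61.7 68.5 med 65.1', 'book -50.2 44.5 med -3.5']
side 50 ['near -70.6 -59.9 med -65.2', 'far 56.8 68.1 med 63.7', 'book -49.9 46.3 med -3.6']
side 100 ['near -70.2 -59.5 med -64.6', 'far 57.7 68.9 med 63.0', 'book -50.0 45.9 med -3.4']
scene 533 [47.7 -0.8] [127.8 100.5] 0.42
side 889 [47.9 -3.5] [ 93.8 140.2] 89.61
feed now [-27.3   0.5] z 41.0 t 9.25
turn [0.002 0.002 0.002] cm [-8.93 -0.07  0.11] F [-0.3 -0.5 -0.5]
```

{"fn": "move_arm", "kwargs": {"deltas": [0,0,0,-0.7,0,0,-0.3,0,0,0,-1.7,0,0,-0.3,0,0,0,-2.7,0,0,-0.3,0,0,0,-3.7,0,0,-0.3,0,0,0,-4.7,0,0,-0.3,0,0,0,-5.7,0,0,-0.3,0,0,0,-6.7,0,0,-0.3,0,0,0,-7.4,0,0,-0.3]}}

```text
time: 10.05
tool_pos: [0.5963, -0.052, 0.0415]
ee_rot: [3.139, 0.0, 1.478]
wrist_force: [-0.2, 1.6, -1.7]
width: 0.0613
finger_force: 0.8
```

{"fn": "move_arm", "kwargs": {"deltas": [0,0,0,-0.3,0,0,-0.3,0,0,0,-0.5,0,0,-0.3,0,0,0,-0.7,0,0,-0.3,0,0,0,-0.9,0,0,-0.3,0,0,0,-1.0,0,0,-0.3,0,0,0,-1.1,0,0,-0.3]}}

```text
time: 10.65
tool_pos: [0.5955, -0.0616, 0.0416]
ee_rot: [3.138, -0.0, 1.479]
wrist_force: [0.9, 1.8, -0.8]
width: 0.061
finger_force: 0.9
```

```bash
python3 rails.py | grep -v "book -'"; python3 book.py; python3 go.py 62 0 40 90
```

```text
scene 50 ['near -', 'far 56.7 74.4 med 64.8', 'book 22.4 49.5 med 39.4']
scene 100 ['near -', 'far 56.9 72.1 med 66.1', 'book -50.1 49.1 med 22.9']
scene 150 ['near -', 'far 58.4 72.7 med 65.6', 'book -49.5 49.1 med 2.1']
side 50 ['near -70.4 -59.6 med -65.1', 'far 61.9 68.2 med 64.9', 'book -49.6 45.9 med -2.4']
side 100 ['near -70.1 -59.7 med -65.1', 'far 62.8 68.7 med 65.7', 'book -49.2 46.5 med -3.0']
side 150 ['near -70.1 -59.7 med -65.9', 'far 58.0 67.5 med 63.9', 'book -49.4 46.9 med -1.4']
scene 494 [1.318e+02 1.000e-01] [127.4 100.2] 0.8
side 1102 [133.3  -2.5] [ 94.  133.3] 89.88
feed now [56.7  1.1] z 41.6 t 10.85
turn [0.003 0.    0.002] cm [-0.53 -0.12  0.16] F [ 0.   1.5 -0.7]
```

Nearly home; the stop contact should show as a force.

{"fn": "move_arm", "kwargs": {"deltas": [0,0,0,-0.2,0,0,-0.3,0,0,0,-0.3,0,0,-0.3,0,0,0,-0.4,0,0,-0.3,0,0,0,-0.5,0,0,-0.3]}}

```text
time: 11.25
tool_pos: [0.5954, -0.0643, 0.0417]
ee_rot: [3.138, -0.005, 1.479]
wrist_force: [1.2, 9.3, 0.8]
width: 0.061
finger_force: 4.6
```

The force rose to 9.3 N and the tool stopped advancing, so the book is against the stop. Back off, raise and check.

{"fn": "move_arm", "kwargs": {"deltas": [0,0,0,0.5,0,0,-0.3,0,0,0,1.5,0,0,-0.3,0,0,0,3,0,0,-0.3,0,0,0,3,0,-4,-0.3,0,0,0,3,0,-8,1,0,0,0,3,0,-12,1,0,0,0,3,0,-12,1,0,0,0,3,0,-12,1]}}

```text
time: 12.05
tool_pos: [0.5981, -0.0364, 0.163]
ee_rot: [3.135, 0.001, 1.479]
wrist_force: [0.6, 0.2, -1.8]
width: 0.0326
finger_force: 0.0
```

```bash
python3 rails.py | grep -v "book -'"; python3 book.py
python3 - <<'E'
from seg import *
for n in("scene","side"):
    o,s=snap(n);P=pts(o,s);S=segs(P,s["image"])
    for k in("green","red"):
        m=S[k]&(P[...,1]<-.24); q=P[m]; q=q[q[:,2]>.057]; print(n,k,len(q),rect(q[:,:2]),np.median(q,0).round(4))
    if n=="scene": cv2.imwrite("pics/s3.png",cv2.resize(s["image"][130:270,130:360,::-1],(800,487)))
E
python3 go.py 62 0 40 90
```

```text
scene 50 ['near -70.4 -55.4 med -63.6', 'far 59.2 73.6 med 66.6', 'book -47.0 51.0 med 3.0']
scene 100 ['near -', 'far 57.7 72.1 med 64.5', 'book -48.9 50.6 med 2.7']
scene 150 ['near -', 'far 58.4 71.3 med 65.7', 'book -47.7 50.5 med 4.1']
side 50 ['near -70.2 -59.7 med -64.8', 'far 61.9 68.6 med 64.9', 'book -49.0 46.2 med -2.2']
side 100 ['near -70.1 -59.8 med -65.1', 'far 63.0 69.3 med 65.4', 'book -49.2 46.8 med -2.7']
side 150 ['near -70.4 -59.5 med -66.1', 'far 56.4 67.7 med 64.5', 'book -49.1 46.2 med -2.5']
scene 788 [1.325e+02 1.000e-01] [129.6  99.6] 0.85
side 1108 [136.3  -2.6] [ 93.8 133.8] 89.91
scene green 40 (array([ 522., -358.]), array([ 29.7, 193.2]), 20.57) [ 0.497  -0.2819  0.062 ]
scene red 39 (array([ 562.9, -295.2]), array([23.8, 24.9]), 7.3) [ 0.5645 -0.295   0.0616]
side green 121 (array([ 520., -361.]), array([ 27.5, 190.2]), 20.77) [ 0.4927 -0.2879  0.0611]
side red 107 (array([ 559.6, -300.3]), array([25.9, 27.2]), 18.69) [ 0.5595 -0.3013  0.061 ]
feed now [31.5 -0.3] z 159.5 t 12.35
turn [-0.    -0.     0.002] cm [-3.05  0.02 11.95] F [-0.5  0.   0.2]
```

View pics/s3.png

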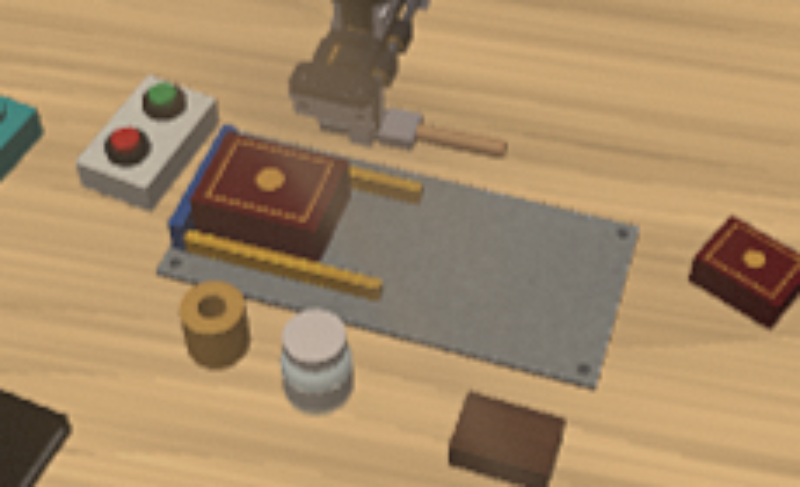

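The picture shows the book at (270,190) flush against the blue stop at (205,185) between the rails, with the bystanders in place. Averaging both cameras, the green button is at about world (0.4945, -0.284), top z 0.061.

```bash
cat > gow.py <<'E'
import sys;from seg import *
x,y,z=map(float,sys.argv[1:]);q=feed(np.array([x,y]))*1000
sys.argv=["",q[0],q[1],z*1000,90];exec(open("go.py").read())
E
python3 gow.py .4945 -.284 .09
```

```text
feed now [31.5 -0.3] z 159.5 t 12.35
turn [-0.    -0.     0.002] cm [-25.56  -7.88   6.95] F [-0.5  0.   0.2]
```

{"fn": "move_arm", "kwargs": {"deltas": [0,0,0,-5,-1.5,0,1,0,0,0,-10,-3,0,1,0,0,0,-15,-4.6,0,1,0,0,0,-20,-6.2,0,1,0,0,0,-25.6,-7.9,0,1,0,0,0,-25.6,-7.9,0,1,0,0,0,-25.6,-7.9,3.5,1,0,0,0,-25.6,-7.9,6.5,1]}}

```text
time: 13.15
tool_pos: [0.4949, -0.2859, 0.0953]
ee_rot: [3.138, 0.0, 1.476]
wrist_force: [-0.2, -0.4, -0.3]
width: 0.0004
finger_force: 0.0
```

{"fn": "move_arm", "kwargs": {"deltas": [0,0,0,0,0,0,1,0,0,0,0,0,0,1,0,0,0,0,0,0,1]}}

```text
time: 13.45
tool_pos: [0.4964, -0.285, 0.0981]
ee_rot: [3.136, 0.002, 1.479]
wrist_force: [-0.8, -0.0, 0.5]
width: 0.0004
finger_force: 0.0
```

```bash
python3 gow.py .4945 -.284 .054;python3 - <<'E'
from h import *
o,s=snap("side");cv2.imwrite("pics/s4.png",cv2.resize(s["image"][180:310,180:360,::-1],(800,578)))
E
```

```text
feed now [288.2 -76.5] z 98.1 t 13.45
turn [0.006 0.002 0.003] cm [ 0.09 -0.23  4.41] F [-0.8 -0.   0.5]
```

View pics/s4.png

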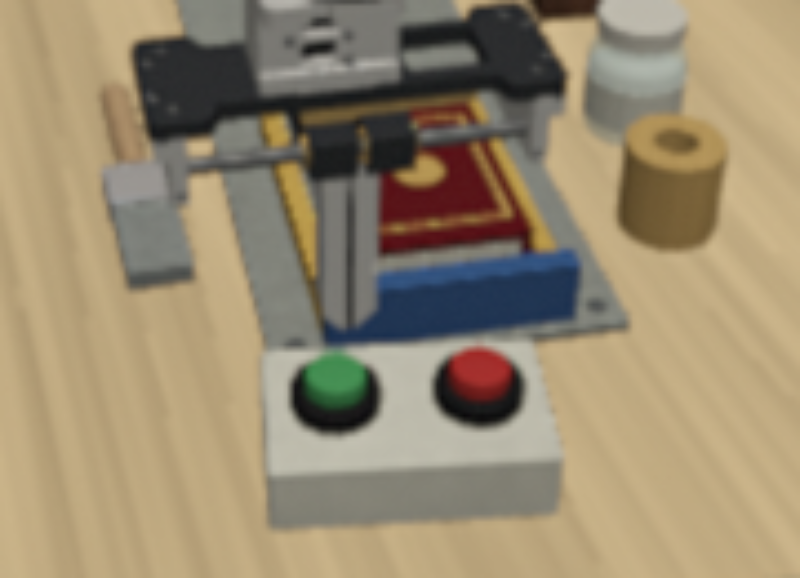

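The fingertips at (348,325) are about 35 mm above the green cap at (336,370) and nearly over it, with the red one at (480,370) well clear. Press down.

{"fn": "move_arm", "kwargs": {"deltas": [0,0,0,0.1,-0.25,1.5,1,0,0,0,0.1,-0.25,2.8,1,0,0,0,0.1,-0.25,3.4,1,0,0,0,0.1,-0.25,3.7,1,0,0,0,0.1,-0.25,4.0,1,0,0,0,0.1,-0.25,4.2,1,0,0,0,0.1,-0.25,4.4,1,0,0,0,0.1,-0.25,4.4,1]}}

```text
time: 14.3
tool_pos: [0.4931, -0.2832, 0.0561]
ee_rot: [3.138, 0.0, 1.479]
wrist_force: [-6.1, 5.1, 14.9]
width: 0.0007
finger_force: 7.7
```

{"fn": "move_arm", "kwargs": {"deltas": [0,0,0,0,0,0.1,1,0,0,0,0,0,0.1,1,0,0,0,0,0,0.1,1]}}

```text
time: 14.6
tool_pos: [0.4932, -0.2832, 0.056]
ee_rot: [3.138, 0.001, 1.479]
wrist_force: [-8.8, 5.2, 17.8]
width: 0.0003
finger_force: 9.3
```

Run:
```python
from h import *
o,s=snap("side");cv2.imwrite("pics/s5.png",cv2.resize(s["image"][220:310,210:335,::-1],(800,576),interpolation=cv2.INTER_CUBIC))
```

```text
(no output)
```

View pics/s5.png

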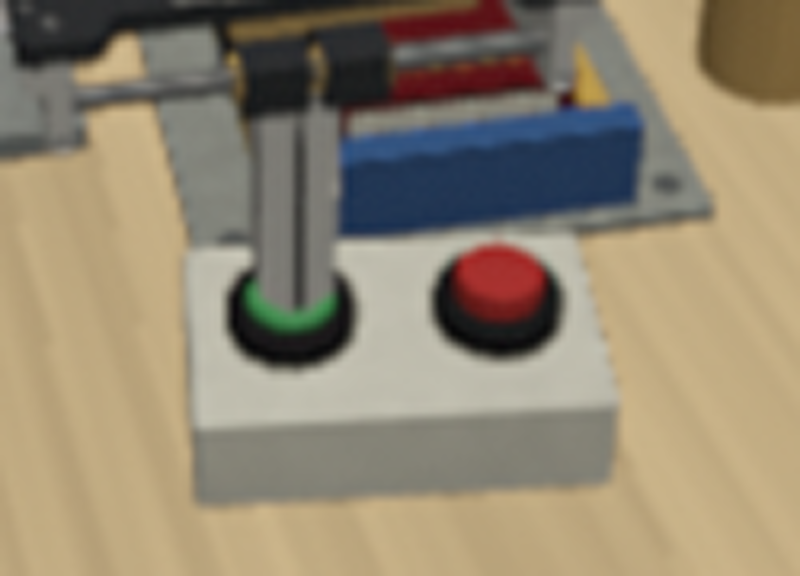

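The green cap at (292,310) is pressed down to its dark ring, while the red one at (500,285) stands full height. Pushing further moved it no lower (z 0.056), so it is bottomed. Release.

{"fn": "move_arm", "kwargs": {"deltas": [0,0,0,0,0,-1,1,0,0,0,0,0,-4,1,0,0,0,0,0,-8,1,0,0,0,0,0,-11,1,0,0,0,0,0,-11,1,0,0,0,0,0,-11,1,0,0,0,0,0,-11,1]}}

```text
time: 15.35
tool_pos: [0.4921, -0.2829, 0.1592]
ee_rot: [3.141, -0.001, 1.479]
wrist_force: [-0.8, 0.6, -0.4]
width: 0.0007
finger_force: 0.0
```

```bash
python3 book.py
python3 - <<'E'
from seg import *
o,s=snap("side");P=pts(o,s);S=segs(P,s["image"])
for k in("green","red"):
    m=S[k]&(P[...,1]<-.24)&(P[...,1]>-.34);print(k,m.sum(),np.percentile(P[m][:,2],[50,90]).round(4))
print(o["tool_pos"],o["wrist_force"])
E
```

```text
scene 786 [133.2   0.6] [100.5 131. ] 89.2
side 909 [135.7  -2.4] [ 93.8 133.7] 89.96
green 151 [0.0607 0.0623]
red 149 [0.0604 0.0623]
[ 0.49191991 -0.2827448   0.15891657] [-0.01960899  0.08241628 -0.11000993]
```

The book is home and both buttons are up, so I hand in the job.

```bash
python3 -c "
from bench import robot
print(robot.close_job())"
```

```text
the job is handed in; nothing more can be done
None
```

The job is handed in at about 15 s of the 72 s allowed, with no verdict shown: the cameras put the book square against the blue stop, about 1–2 mm off the lane's centre line, and the green button was pressed to its end and came back up, with the red one left alone.

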